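Lock the label roll and zero the label counter

TASK

A new roll of labels has been put on the unwinder but is not locked yet. Turn the black lock collar on top of the roll clockwise until the middle of its lug points straight at the raised bar on the flange (there is no stop at the bar, so do not leave it short of it or past it); then turn the pointer knob of the label counter anticlockwise, fully back against its zero stop. Leave the collar on its mark and the mouse, the hand scanner and the spare roll where they are.

Things in the scene. Friction and masses are not known exactly. Their poses are not given: they have to be found in the camera images.
- unwinder: Fixed label unwinder: grey base 170 x 170 x 22 mm, white label roll lying flat (radius 70 mm), on it an aluminium flange (radius 74 mm, top 90 mm above the bench); steel spindle of radius 12 mm in the middle up to 128 mm; two guide posts (radius 6 mm, top 80 mm) at x = +-76, y = -76 mm. Origin: centre of the underside, on the bench, z up. Stands left or right, turned about z.
- collar (a joint): Angle (rad) of the black lock collar, clockwise from above: 0 = open stop, 1.40 = lug at the raised bar (locked), 1.90 = end of travel. Round, radius 25 mm, 91 to 119 mm above the bench; two finger flats 54 mm apart, 26 mm long, parallel to the lug, up to 117 mm. The lug, 9 to 12 mm wide, reaches 56 mm from the axis, 91 to 104 mm high, white line on top. Stiff (0.15 N m), stays put.
- collar_centre (a point): Point on the collar's axis at the middle of its height, 104 mm above the bench (does not turn with the collar; its axes are those of the unwinder).
- lug_tip (a point): Outer end of the collar's lug, 56 mm from the axis, 97.5 mm above the bench; turns with the collar; its x axis points outward along the lug.
- locked_mark (a point): The locked mark: a raised black bar on the flange, 14 mm long (radially), 7 mm wide, 3 mm tall, its centre 66 mm from the collar's axis along the unwinder's +x axis; point on its top, 93 mm above the bench.
- counter: Fixed label counter: grey case 120 x 110 x 60 mm; on its top a white dial (radius 48 mm, face at 62 mm) with black ticks and the pointer knob in the middle; a small rubber measuring wheel on its -y side, out to 73 mm. Origin: centre of the underside, on the bench, z up. Stands left or right, turned about z.
- knob (a joint): Angle (rad) of the black pointer knob, clockwise from above: 0 = against the zero stop (pointer along the counter's +x), up to 4.2. Disc of radius 22 mm, 8 mm high, with a grip bar 44 mm long (along the pointer), 12 mm wide, 70 to 96 mm above the bench; low pointer nose 6 mm wide out to 36 mm on one side, where the bar's top has a short white line. 0.05 N m, stays put.
- knob_centre (a point): Point on the knob's axis at the middle of the grip bar's height, 83 mm above the bench (does not turn; its axes are those of the counter).
- pointer_tip (a point): Outer end of the knob's pointer nose, 36 mm from the axis, 66.5 mm above the bench; turns with the knob; its x axis points outward along the pointer.
- zero_pin (a point): Top of the zero stop pin, a steel pin of radius 2.5 mm and 9 mm height on the dial, 71 mm above the bench, that the pointer nose comes to rest against.
- mouse: Loose white computer mouse, 104 x 58 x 30 mm, long along its x, lying between the two units; origin at the centre of its underside. To be left alone.
- scanner: Loose grey hand scanner lying on its side, about 106 x 70 x 29 mm, near the far edge; origin under its handle's middle. To be left alone.
- spare_roll: Loose spare roll of white labels lying flat, radius 45 mm, 50 mm tall, near the far edge; origin at the centre of its underside. To be left alone.

How it is judged (in metres and radians):
On the way, in this order (a step that is already met when the one before it is completed fails the run):
1. the collar is turned to its locked mark and rests there (value of joint collar between 1.28 and 1.52 rad and velocity of joint collar between -0.05 and 0.05 rad/s), for 0.3 s.
2. then the counter knob is turned back to its zero stop, the collar still on its mark (value of joint knob below 0.08 rad and value of joint collar between 1.28 and 1.52 rad), for 0.2 s.
At the end, for the whole second after the job is handed in: The collar's lug stands at the locked mark (joint 1.40 +- 0.12 rad), the counter knob is at its zero stop (joint under 0.08 rad), and the mouse, scanner and spare roll are within 30 mm of where they were (all of step 2 and distance of each of mouse, scanner, spare_roll from where it was at the start of the episode below 0.03 m); the robot touches nothing.
It fails at once if the mouse is moved by more than 30 mm (distance of mouse from where it was at the start of the episode above 0.03 m).
It fails at once if the hand scanner is moved by more than 30 mm (distance of scanner from where it was at the start of the episode above 0.03 m).
It fails at once if the spare roll is moved by more than 30 mm (distance of spare_roll from where it was at the start of the episode above 0.03 m).
It also fails if it takes over 67 s, if anything falls off the work surface, if the arm or the gripper's body presses on something with over 40 N, if the wrist force passes 120 N, or if a joint passes its speed limit or range.

ROBOT

A 6-joint arm with a two-finger parallel gripper is mounted at the origin on the work surface. World frame = base frame: x ahead of the robot, y to its left, z up, the work surface at z = 0. Lengths are in mm, angles in degrees, forces in N, time in s.
With the tool pointing down it reaches from about 300 to 850 mm from the base axis. Payload 4.2 kg.
Tool frame: the origin (TCP) lies midway between the tips of the shut fingers; the grasp point (between the pads) lies 19 mm behind it; z points along the fingers, y is the line along which they close (so a half turn about z gives the same grasp; the last joint's range is limited). The gripper opens to 91 mm and grips with 3 to 60 N. Pads are 32 mm wide; open, the fingers measure 118 mm over their backs; the gripper's body (76 mm by 178 mm) begins 60 mm behind the grasp point.
Start: joints at [71.219, 18.312, 89.639, -0, 72.044, -1.146], TCP at [174.206, 547.992, 213.976] pointing down, gripper open.
Joint ranges: [-177.97, 177.97], [-48.28, 115.42], [12.27, 149.76], [-77.06, 257.06], [2.81, 150.46], [-146.56, 146.56]. Speed limits (degrees/s): [147.25, 147.25, 180, 180, 180, 180].

INTERFACE

Orientations are given as [roll, pitch, yaw] about the fixed x, y, z axes, in that order (R = Rz(yaw) Ry(pitch) Rx(roll)).
In Python, from workcell import state, grab_frame, camera_model, workorder gives the robot as it stands.
- The arm moves only by the tool carry_out, never from a script. Its argument "commands" is a list of rows, each a list of 7 numbers: the turn, a rotation vector about the tool's x, y, z in degrees, then the shift along the tool's x, y, z in mm, then the opening, from -1 (shut) to 1 (fully open). In form: [[ax, ay, az, dx, dy, dz, hand], ...]. A call has 1 to 20 rows; each row is the pose to reach, as a shift and turn from the pose commanded when the call began, along the tool's axes at that moment; what a row does not reach only later rows make up. A row lasts 1/10 s, in which the tool goes at most 50 mm and 8.59 degrees, less where a joint would pass 70% of its speed; a pose out of reach is approached as far as the arm can. A call with a gripper value outside its range is refused whole. The fingers move at their own pace and stop on an object; "force" is the grip in N (left out, the last holds). Time passes only in rows, so rows that repeat a pose let the fingers close. It gives the time, the measured TCP pose, the force, the opening and the grip force at its end, in the units of the state.
- state(): the state, without advancing time (a new reading comes with each control period).
- grab_frame(name): name is "scene" or "side" or "wrist"; returns the picture (480x640x3 uint8, red, green, blue); there is no depth.
- camera_model(name): a dict with "fx", "fy", "cx", "cy" (pixels), "dist" ([k1, k2, p1, p2, k3] as OpenCV has them; the pictures are not rectified), "origin" and "rotation" of the camera in the world; the wrist camera has in their place "mount" (4x4, takes a point from camera to tool coordinates, whose origin is the TCP and whose axes are the flange's). Camera axes: x right, y up, looking along -z (the intrinsics and any distortion apply to the point x, -y, -z); pixel columns grow to the right and rows downward; lengths in mm; the calibration is good to about 2 mm. A picture is of the moment at which its call begins: read the wrist's pose just before it. camera_model takes no time and is no camera call.
- workorder.job_done(): hands the job in; it is judged then, once.
The state is a dict: "time_s": time; "qpos": joint angles; "qvel": joint speeds; "effort": joint torques, N m; "ee_pos": TCP position; "ee_rot": TCP orientation; "force": force on the tool from outside, world axes, zero at the start; "torque": the same for the moment, N m; "gripper_width": finger opening in mm; "gripper_force": force on a finger pad.
Only numpy, scipy, OpenCV 4.12 (cv2) and the standard library are available. Lean on these libraries where they do the work, as an engineer would, in place of code of your own. Each camera call takes 0.05 s, during which the arm holds its last target. There are 200 camera calls.

## Working session

There is one attempt and no reset: what is moved stays moved. The work goes in short steps, Python scripts to look and compute and a tool call to move; the robot and the scene stay as the last step left them, time stands still between calls to the robot, and variables do not carry over. Pictures are saved under pics/ and viewed, at most 10 in all, crops included, and the job is handed in when it is done.

Besides the shell and the picture viewer there is one more tool, called as name([rows], argument=value, ...), one row to a line, values as JSON. carry_out: Moves the arm, as the interface text tells. Its arguments: {"type":"object","properties":{"commands":{"type":"array"},"force":{"type":"number"}},"required":["commands"]}

```bash
mkdir -p pics; ls; cat > h.py <<'E'
import numpy as np, cv2
from workcell import state, grab_frame, camera_model, workorder
from scipy.spatial.transform import Rotation as Ro
def cam(n,s=None):
    m=camera_model(n);K=np.array([[m['fx'],0,m['cx']],[0,m['fy'],m['cy']],[0,0,1.]])
    if n=='wrist':
        s=s or state();T=np.eye(4);T[:3,:3]=Ro.from_euler('xyz',s['ee_rot'],degrees=True).as_matrix();T[:3,3]=s['ee_pos']
        T=T@np.array(m['mount']);return K,np.array(m['dist'],float),T[:3,3],T[:3,:3]
    return K,np.array(m['dist'],float),np.array(m['origin'],float),np.array(m['rotation'],float)
def onplane(c,uv,z):
    K,d,o,R=c
    p=cv2.undistortPoints(np.array(uv,float).reshape(-1,1,2),K,d).reshape(-1,2)
    r=np.c_[p[:,0],-p[:,1],-np.ones(len(p))]@R.T
    return o+r*((z-o[2])/r[:,2:3])
def proj(c,P):
    K,d,o,R=c
    q=(np.atleast_2d(P)-o)@R*[1,-1,-1]
    return cv2.projectPoints(q,np.zeros(3),np.zeros(3),K,d)[0].reshape(-1,2)
def save(n,im): cv2.imwrite('pics/'+n+'.png',im[:,:,::-1])
E
python3 - <<'E'
from h import *
s=state();print(s)
a=grab_frame('scene');save('scene0',a);b=grab_frame('side');save('side0',b)
print(camera_model('scene'),camera_model('side'),camera_model('wrist'))
E
```

```text
pics
{'time_s': 0.0, 'qpos': array([ 7.12185744e+01,  1.83495688e+01,  8.97079285e+01, -1.30354678e-03,
        7.20430378e+01, -1.14628405e+00]), 'qvel': array([-0.04412586, -0.06333285, -0.07794045,  0.02372828, -0.08207862,
        0.02747775]), 'effort': array([ 7.14693779e-04, -4.12464774e+01, -2.31978697e+01,  7.29591586e-02,
        4.55323874e-02, -1.66008285e-04]), 'ee_pos': array([174.04189611, 547.48479584, 213.13073871]), 'ee_rot': array([-1.79899460e+02, -7.72119359e-04,  1.62365261e+02]), 'force': array([ 0.36780129, -0.46389578, -0.35207185]), 'torque': array([ 0.03605668, -0.00810522, -0.03266311]), 'gripper_force': 0.0, 'gripper_width': 91.499887960638}
{'fx': 487.40285842443376, 'fy': 487.40285842443376, 'cx': 318.1699457059505, 'cy': 247.52791253172137, 'dist': array([-0.03764615,  0.        ,  0.        ,  0.        ,  0.        ]), 'origin': array([1147.35140436,  -64.12815454,  713.96590609]), 'rotation': array([42.16500998, -0.16813779, 80.89042918])} {'fx': 510.08816946831803, 'fy': 510.08816946831803, 'cx': 325.7448701636631, 'cy': 236.38822243416743, 'dist': array([-0.13383,  0.     ,  0.     ,  0.     ,  0.     ]), 'origin': array([ 237.49634392, -507.76923473,  572.39364667]), 'rotation': array([ 53.33454252,  -1.22315027, -33.3742523 ])} {'fx': 402.065055546572, 'fy': 402.065055546572, 'cx': 324.4970344784681, 'cy': 245.230503348303, 'dist': array([-0.08062591,  0.        ,  0.        ,  0.        ,  0.        ]), 'mount': array([[-3.22080520e-04,  9.56944066e-01,  2.90272202e-01,
         8.33991049e+01],
       [ 9.99999898e-01,  2.16053376e-04,  3.97314969e-04,
        -9.36288599e-01],
       [ 3.17493912e-04,  2.90272300e-01, -9.56944037e-01,
        -1.70935079e+02],
       [ 0.00000000e+00,  0.00000000e+00,  0.00000000e+00,
         1.00000000e+00]])}
```

View pics/scene0.png

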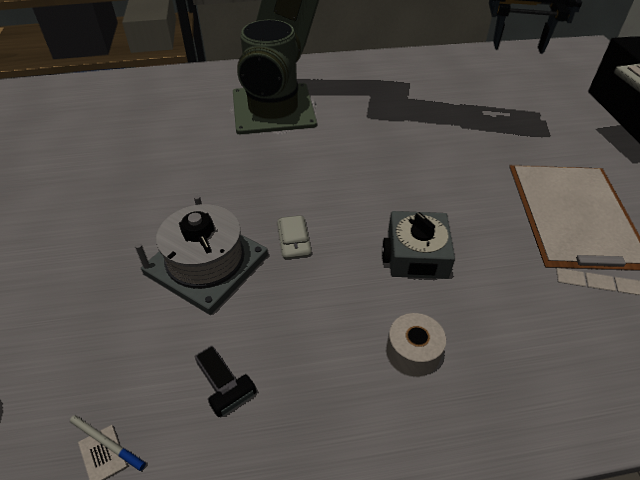

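View pics/side0.png

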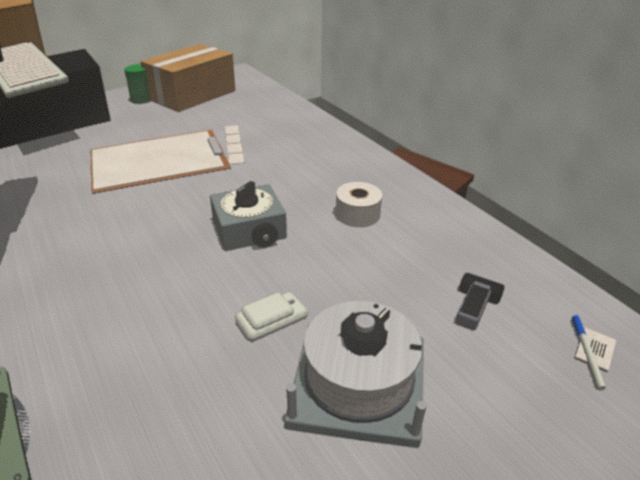

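The scene view shows the unwinder at about (198,235), with the lug towards (208,246) and the bar at (172,255). The counter knob is at about (423,228). The mouse lies between the two units at (294,237). In the side view the spindle is at about (365,322), the bar at (416,347) and the knob at (246,196).

```bash
sed -i "s/np.array(m\['rotation'\],float)$/Ro.from_euler('xyz',m['rotation'],degrees=True).as_matrix()/" h.py
python3 - <<'E'
from h import *
a=cam('scene');b=cam('side')
for n,c,l in(('scene',a,[('spindle',(196,216),128),('bar',(172,255),93),('lug',(208,249),104),('knob',(423,228),83),('fl',(200,235),90),('mouse',(294,240),15)]),('side',b,[('spindle',(365,321),128),('bar',(416,347),93),('lug',(387,311),104),('knob',(246,198),83),('mouse',(270,315),15)])):
  for k,uv,z in l: print(n,k,onplane(c,[uv],z).round(0))
E
```

```text
scene spindle [[ 518. -175.  128.]]
scene bar [[ 571. -221.   93.]]
scene lug [[ 577. -159.  104.]]
scene knob [[566. 224.  83.]]
scene fl [[ 528. -175.   90.]]
scene mouse [[496.  -6.  15.]]
side spindle [[ 520. -181.  128.]]
side bar [[ 569. -225.   93.]]
side lug [[ 571. -165.  104.]]
side knob [[550. 206.  83.]]
side mouse [[478. -11.  15.]]
```

carry_out([
  [0,0,8,-30,-32,-46,1],
  [0,0,16,-60,-64,-46,1],
  [0,0,24,-90,-96,-46,1],
  [0,0,32,-120,-128,-46,1],
  [0,0,40,-150,-160,-46,1],
  [0,0,48,-180,-193,-46,1],
  [0,0,56,-210,-225,-46,1],
  [0,0,64,-240,-257,-46,1],
  [0,0,72,-270,-289,-46,1],
  [0,0,80,-300,-321,-46,1],
  [0,0,88,-330,-353,-46,1],
  [0,0,96,-360,-385,-46,1],
  [0,0,104,-390,-417,-46,1],
  [0,0,112,-420,-449,-46,1],
  [0,0,120,-450,-481,-46,1],
  [0,0,128,-480,-513,-46,1],
  [0,0,136,-510,-545,-46,1],
  [0,0,142,-535,-572,-46,1],
  [0,0,146,-549,-587,-46,1],
  [0,0,146,-549,-587,-46,1],
])

```text
time_s: 2.1
ee_pos: [520.2, -180.0, 258.8]
ee_rot: [-180.0, 0.1, 16.2]
force: [-0.5, -0.3, -0.4]
gripper_width: 91.0
gripper_force: 0.0
```

```bash
python3 - <<'E'
from h import *
s=state();print(s['time_s'],s['ee_pos'],s['ee_rot'],s['qpos'],s['qvel'])
im=grab_frame('wrist');save('w1',im)
E
```

```text
2.1 [ 520.16162973 -180.02357656  258.80330109] [-1.79984094e+02  6.33596664e-02  1.61779590e+01] [-2.02722981e+01  1.46836912e+01  8.83088697e+01 -2.54959260e-02
  7.70678553e+01  5.35554707e+01] [ 2.34389752 -2.20243861  2.49851402  1.58525971  1.40743023 -1.76068493]
```

View pics/w1.png

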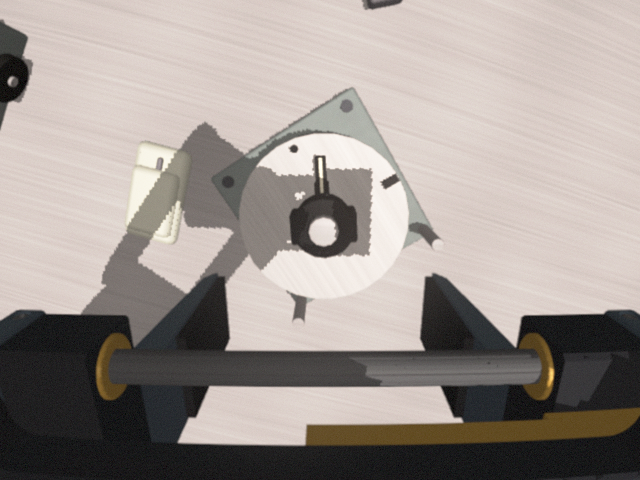

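The wrist view shows the spindle top at (322,231), the lug line from (320,157) to (320,192) and the bar at (391,181). The mouse at (157,192) is clear of the unwinder.

```bash
cat > meas.py <<'E'
from h import *
def unw(name,lugguess=None,barg=(391,181),spg=(322,231)):
    s=state();im=grab_frame('wrist');save(name,im);c=cam('wrist',s)
    g=cv2.cvtColor(im,cv2.COLOR_RGB2GRAY)
    dark=(g<75).astype(np.uint8)
    n,L,st,ce=cv2.connectedComponentsWithStats(dark)
    def near(p,lo,hi):
        k=[i for i in range(1,n) if lo<st[i,4]<hi];i=min(k,key=lambda i:np.hypot(*(ce[i]-p)));return i
    ib=near(barg,40,400);bar=onplane(c,[ce[ib]],93)[0]
    ic=near(spg,800,9000)
    cnts,h=cv2.findContours((L==ic).astype(np.uint8),cv2.RETR_CCOMP,cv2.CHAIN_APPROX_NONE)
    holes=[(cv2.contourArea(q),q) for q,hh in zip(cnts,h[0]) if hh[3]>=0]
    holes.sort(key=lambda t:-t[0])
    (u,r)=cv2.minEnclosingCircle(holes[0][1]);m=cv2.moments(holes[0][1]);sp=np.array([m['m10'],m['m01']])/m['m00']
    P=onplane(c,[sp],128)[0]
    out=max((q for q,hh in zip(cnts,h[0]) if hh[3]<0),key=cv2.contourArea)
    W=onplane(c,out.reshape(-1,2),104)[:,:2]-P[:2]
    R=np.hypot(*W.T);tip=W[R>44];
    ang=lambda v:np.degrees(np.arctan2(v[1],v[0]))
    print('t',s['time_s'],'TCP',s['ee_pos'].round(1),s['ee_rot'].round(2),'w',s['gripper_width'])
    print('spindle px',sp,r,'P',P.round(1),'bar px',ce[ib],st[ib,4],'bar',bar.round(1),'r',np.hypot(*(bar-P)[:2]).round(1),'ang',ang((bar-P)[:2]).round(1))
    # lug edges: fit direction by min area rect
    if len(tip)>4:
        print('lug n',len(tip),'rmax',R.max().round(1),'ang',ang(tip.mean(0)).round(1))
    hs=[q for a,q in holes[1:] if a>15]
    for q in hs:
        e=onplane(c,q.reshape(-1,2),104)[:,:2]-P[:2];vx=cv2.fitLine(e.astype(np.float32),2,0,.01,.01).ravel()
        print('hole r',np.hypot(*e.T).min().round(1),np.hypot(*e.T).max().round(1),'ang mean',ang(e.mean(0)).round(1),'dir',ang(vx[:2]).round(1))
E
python3 -c "
from meas import *
unw('w2')"
```

```text
t 2.15 TCP [ 519.4 -178.4  259. ] [-1.7991e+02  8.0000e-02  1.6310e+01] w 91.24377721949143
spindle px [325.49298034 230.12053751] 17.416074752807617 P [ 521.2 -178.8  128. ] bar px [229.5877193  180.90350877] 114 bar [530.8 -92.   93. ] r 87.3 ang 83.7
lug n 40 rmax 55.0 ang 20.8
```

```bash
python3 - <<'E'
import cv2
g=cv2.cvtColor(cv2.imread('pics/w2.png'),cv2.COLOR_BGR2GRAY)
print(g[172:192:1,376:410:2]);print(g[150:200:4,306:338])
E
```

```text
[[241 242 243 242 243 243 244 244 245 246 244 192 176 162 195 219 217]
 [241 240 244 242 243 245 242 243 246 245 227 169 176 162 185 215 218]
 [241 240 243 243 242 243 243 244 247 226 137 128 164 168 171 215 214]
 [241 240 240 244 242 242 245 244 239 157  81  99 171 173 158 210 215]
 [242 241 241 242 244 244 243 223 153  94  78  87 168 177 162 191 217]
 [241 241 242 243 244 244 227 148  84  80  81  84 135 176 170 171 215]
 [242 241 240 243 242 237 168  86  74  84  82  80 101 168 168 164 210]
 [241 240 240 243 234 159  94  77  82  79  78  81  83 148 178 161 191]
 [241 243 240 236 213  88  78  79  80  85  75  75  96 159 174 162 176]
 [242 242 240 187 135  73  82  81  80  82  81  89 152 220 178 164 161]
 [240 243 239 185 102  79  81  85  78  77  80 142 220 238 187 169 159]
 [240 242 240 235 131  76  82  82  84  80 124 215 243 243 189 173 161]
 [240 240 240 241 159  85  78  79  79 116 208 245 246 244 206 172 164]
 [240 239 241 240 190 103  79  76  98 193 239 245 244 245 223 174 171]
 [241 239 241 241 230 130  73  94 164 237 245 243 245 246 236 180 170]
 [241 240 242 241 234 138  98 166 2
[... 1350 characters left out ...]
9 137 143 143 146 142 143 136 144]
 [136 136 138 136 134 139 137 138 134 139 129  80  51  52  53  64 108 152
  153 110  62  53  53  51  67 100 132 145 143 143 142 138]
 [135 135 138 135 137 130 137 135 140 136 115  70  52  50  52  58  98 150
  157 124  75  54  50  52  52  89 131 142 140 142 139 142]
 [137 140 131 133 148 175 173 147 131 137 132  80  49  49  52  52  85 149
  161 146  89  50  55  51  54  82 131 141 137 138 139 138]
 [160 153 138 130 135 140 149 131 116  99  83  65  50  46  50  44  51  52
   53  50  49  54  49  51  49  51  59  64  75  80 106 120]
 [132 121 112  86  57  48  44  40  49  43  50  49  40  52  48  52  49  53
   50  48  47  44  50  55  53  51  54  51  50  47  41  47]]
```

```bash
sed -i 's/g<75/g<112/' meas.py; python3 - <<'E'
from meas import *
unw('w3')
im=cv2.imread('pics/w3.png');g=cv2.cvtColor(im,cv2.COLOR_BGR2GRAY);c=cam('wrist')
for r in range(156,194,4):
    row=g[r,300:345].astype(float)
    # dark span of lug and bright line inside
    w=row[18:30];i=np.arange(318,330); th=120
    ww=np.clip(w-100,0,None); u=(ww*i).sum()/max(ww.sum(),1); print(r,round(u,1),onplane(c,[(u,r)],104)[0].round(1))
cv2.imwrite('pics/c3.png',cv2.resize(im[140:260,260:420],None,fx=5,fy=5,interpolation=cv2.INTER_CUBIC))
E
```

```text
t 2.2 TCP [ 519.  -177.5  259.3] [-1.799e+02  7.000e-02  1.638e+01] w 91.00955089234405
spindle px [326.56514733 230.57044199] 15.900001525878906 P [ 520.7 -178.8  128. ] bar px [393.36885246 180.68032787] 122 bar [ 569.2 -223.    93. ] r 65.7 ang -42.4
lug n 38 rmax 56.2 ang 19.1
hole r 26.2 55.3 ang mean 18.7 dir 19.1
156 326.4 [ 573.5 -162.5  104. ]
160 324.1 [ 570.  -161.7  104. ]
164 323.9 [ 566.9 -162.4  104. ]
168 323.9 [ 563.8 -163.3  104. ]
172 324.0 [ 560.8 -164.3  104. ]
176 324.3 [ 557.8 -165.5  104. ]
180 323.6 [ 554.5 -165.8  104. ]
184 325.0 [ 551.7 -167.8  104. ]
188 325.1 [ 548.6 -168.8  104. ]
192 0.0 [468.3 101.6 104. ]
```

View pics/c3.png

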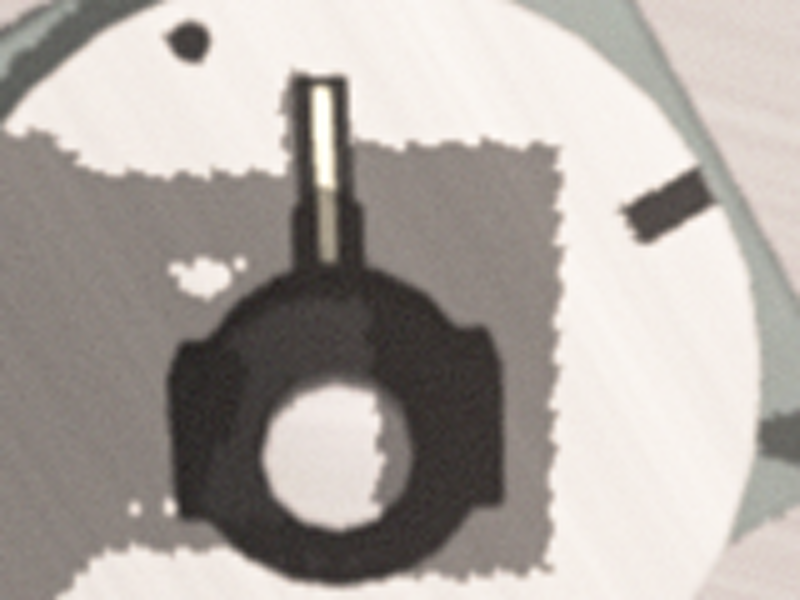

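The crop is clear: the spindle is centred, the lug points at about 19.8° and the bar at about -41.8°. That means turning about 61.6° clockwise. I'm descending square to the flats and gripping.

carry_out([
  [0,0,-3.5,0.5,1.8,25,1],
  [0,0,-3.5,0.5,1.8,55,1],
  [0,0,-3.5,0.5,1.8,85,1],
  [0,0,-3.5,0.5,1.8,115,1],
  [0,0,-3.5,0.5,1.8,140,1],
  [0,0,-3.5,0.5,1.8,155,1],
  [0,0,-3.5,0.5,1.8,163,1],
  [0,0,-3.5,0.5,1.8,163,1],
  [0,0,-3.5,0.5,1.8,163,1],
  [0,0,-3.5,0.5,1.8,163,0.2],
  [0,0,-3.5,0.5,1.8,163,0.1],
  [0,0,-3.5,0.5,1.8,163,0],
  [0,0,-3.5,0.5,1.8,163,0],
  [0,0,-3.5,0.5,1.8,163,0],
  [0,0,-3.5,0.5,1.8,163,0],
  [0,0,-3.5,0.5,1.8,163,0],
  [0,0,-3.5,0.5,1.8,163,0],
  [0,0,-3.5,0.5,1.8,163,0],
], force=20)

```text
time_s: 4.05
ee_pos: [520.4, -178.9, 97.0]
ee_rot: [-180.0, -0.0, 19.8]
force: [-1.1, 3.3, 4.3]
gripper_width: 53.7
gripper_force: 20.0
```

carry_out([
  [0,0,3,0,0,0,0],
  [0,0,8,0,0,0,0],
  [0,0,13,0,0,0,0],
  [0,0,18,0,0,0,0],
  [0,0,23,0,0,0,0],
  [0,0,28,0,0,0,0],
  [0,0,33,0,0,0,0],
  [0,0,38,0,0,0,0],
  [0,0,43,0,0,0,0],
  [0,0,48,0,0,0,0],
  [0,0,52,0,0,0,0],
  [0,0,55,0,0,0,0],
  [0,0,57,0,0,0,0],
  [0,0,57,0,0,0,0],
  [0,0,57,0,0,0,0],
  [0,0,57,0,0,0,0],
])

```text
time_s: 5.65
ee_pos: [520.5, -177.9, 97.0]
ee_rot: [-179.9, 0.1, -37.2]
force: [-0.1, 6.4, 2.3]
gripper_width: 53.7
gripper_force: 20.0
```

```bash
python3 - <<'E'
from h import *
s=state();print(s);im=grab_frame('wrist');save('w4',im);save('w4c',im)
cv2.imwrite('pics/c4.png',cv2.resize(im[:,:,::-1],None,fx=1,fy=1))
E
```

```text
{'time_s': 5.65, 'qpos': array([-20.15240647,  21.90092329, 102.55904982,   0.17440011,
        55.60001148, 106.93133823]), 'qvel': array([ 0.03049097,  0.06865777,  0.00140801, -0.02362925,  0.11616734,
        0.02915115]), 'effort': array([ -3.13374616, -39.31472182, -20.12263119,  -1.56398982,
        -0.90804817,  -0.14126624]), 'ee_pos': array([ 520.54259746, -177.88365789,   96.99997198]), 'ee_rot': array([-1.79879941e+02,  9.93800351e-02, -3.71822462e+01]), 'force': array([-0.10282198,  6.44372336,  2.25958552]), 'torque': array([ 1.07684272,  0.22829478, -0.1638555 ]), 'gripper_force': 20.00087857246399, 'gripper_width': 53.67424573396488}
```

View pics/c4.png

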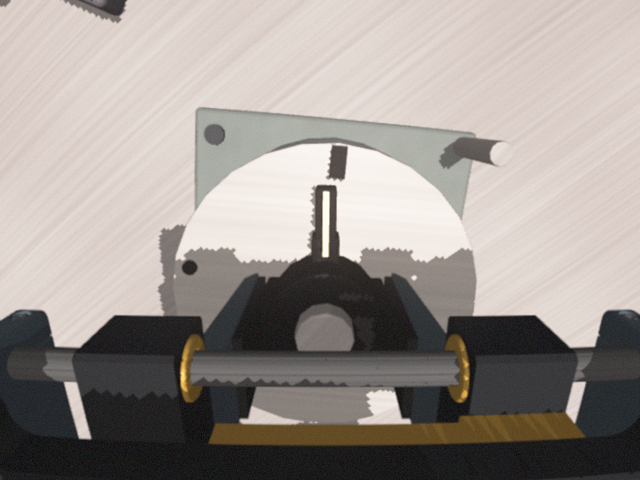

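The lug points straight up the image along column 326. The bar at (339,162) is still a few degrees clockwise.

```bash
cat > ang.py <<'E'
from h import *
def run(f,s,barbox,linebox,P=None):
    g=cv2.cvtColor(cv2.imread(f),cv2.COLOR_BGR2GRAY).astype(float);c=cam('wrist',s)
    def cen(box,m):
        x0,y0,x1,y1=box;ys,xs=np.nonzero(m[y0:y1,x0:x1]);return np.c_[xs+x0,ys+y0]
    b=cen(barbox,g<115);l=cen(linebox,g>200)
    B=onplane(c,b,93)[:,:2];L=onplane(c,l,104)[:,:2]
    ang=lambda v:np.degrees(np.arctan2(v[1],v[0])).round(2)
    fl=cv2.fitLine(L.astype(np.float32),2,0,.01,.01).ravel();fb=cv2.fitLine(B.astype(np.float32),2,0,.01,.01).ravel()
    print('bar',len(b),b.mean(0),B.mean(0),'dir',ang(fb[:2]),'line',len(l),l.mean(0),L.mean(0),'dir',ang(fl[:2]))
    for p in ([520.5,-179.3],[520.5,-178.3],[520.5,-177.8]):
        print(p,'bar',ang(B.mean(0)-p),np.hypot(*(B.mean(0)-p)).round(1),'lug',ang(L.mean(0)-p))
E
python3 - <<'E'
from ang import *
run('pics/w4.png',None,(327,143,350,181),(321,190,331,256))
E
```

```text
bar 488 [337.60655738 161.86885246] [ 569.25517264 -223.45502625] dir -42.92 line 375 [325.416 222.408] [ 553.19575039 -204.70975543] dir -37.52
[520.5, -179.3] bar -42.17 65.8 lug -37.85
[520.5, -178.3] bar -42.8 66.5 lug -38.93
[520.5, -177.8] bar -43.12 66.8 lug -39.46
```

carry_out([
  [0,0,1,0,0,0,0],
  [0,0,2.5,0,0,0,0],
  [0,0,4,0,0,0,0],
  [0,0,4.8,0,0,0,0],
  [0,0,4.8,0,0,0,0],
  [0,0,4.8,0,0,0,0],
  [0,0,4.8,0,0,0,0.3],
  [0,0,4.8,0,0,0,1],
  [0,0,4.8,0,0,0,1],
  [0,0,4.8,0,0,0,1],
  [0,0,4.8,0,0,0,1],
  [0,0,4.8,0,0,0,1],
  [0,0,4.8,0,0,-20,1],
  [0,0,4.8,0,0,-50,1],
  [0,0,4.8,0,0,-85,1],
  [0,0,4.8,0,0,-115,1],
  [0,0,4.8,0,0,-120,1],
  [0,0,4.8,0,0,-120,1],
  [0,0,4.8,0,0,-120,1],
  [0,0,4.8,0,0,-120,1],
])

```text
time_s: 7.7
ee_pos: [519.6, -179.0, 215.1]
ee_rot: [179.9, 0.2, -41.9]
force: [0.7, 0.5, -0.3]
gripper_width: 90.9
gripper_force: 0.0
```

```bash
python3 - <<'E'
from h import *
s=state();print(s['ee_pos'],s['ee_rot'],s['qvel'].round(1),s['qpos']);im=grab_frame('wrist');save('w5',im)
g=im[130:255,240:400,::-1];cv2.imwrite('pics/c5.png',cv2.resize(g,None,fx=4.5,fy=4.5,interpolation=cv2.INTER_CUBIC))
E
```

```text
[ 519.64716424 -179.01094193  215.12721448] [179.92853357   0.18908259 -41.93411205] [-0.1  0.  -0.3  0.1  0.   0. ] [-2.02092145e+01  1.60888686e+01  9.26953490e+01  3.79645949e-03
  7.14178880e+01  1.11723563e+02]
```

View pics/c5.png

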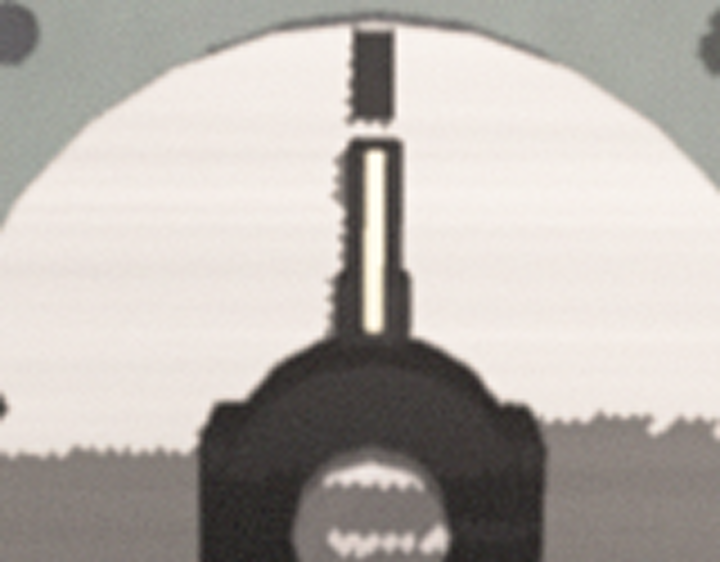

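The bar and the white line are collinear in the crop: bar at x≈373, line at x≈374, spindle at x≈372. The collar is on its mark, so I'm going on to the counter.

carry_out([
  [0,0,-4,-18,-24,-10,1],
  [0,0,-8,-36,-48,-20,1],
  [0,0,-12,-54,-73,-30,1],
  [0,0,-16,-72,-97,-30,1],
  [0,0,-20,-90,-122,-30,1],
  [0,0,-24,-108,-146,-30,1],
  [0,0,-28,-126,-171,-30,1],
  [0,0,-32,-144,-195,-30,1],
  [0,0,-36,-162,-219,-30,1],
  [0,0,-40,-180,-244,-30,1],
  [0,0,-44,-198,-268,-30,1],
  [0,0,-48,-216,-293,-30,1],
  [0,0,-51,-228,-309,-30,1],
  [0,0,-52,-235,-317,-30,1],
  [0,0,-52,-235,-317,-30,1],
  [0,0,-52,-235,-317,-30,1],
  [0,0,-52,-235,-317,-30,1],
  [0,0,-52,-235,-317,-30,1],
])

```text
time_s: 9.55
ee_pos: [557.6, 212.6, 247.1]
ee_rot: [180.0, -0.0, 10.0]
force: [0.3, 1.2, -0.1]
gripper_width: 91.3
gripper_force: 0.0
```

```bash
python3 - <<'E'
from h import *
s=state();print(s['ee_pos'],s['ee_rot'],s['qvel'].round(1),s['qpos']);im=grab_frame('wrist');save('w6',im)
np.save('s6.npy',np.r_[s['ee_pos'],s['ee_rot']])
E
```

```text
[557.58897374 212.55085297 247.09450296] [ 1.79992879e+02 -5.00635394e-03  9.97941765e+00] [ 0.1  0.  -0.   0.1 -0.1 -0.1] [ 1.97668274e+01  1.92710089e+01  8.34182059e+01 -8.06506287e-03
  7.73070623e+01  9.97891820e+01]
```

View pics/w6.png

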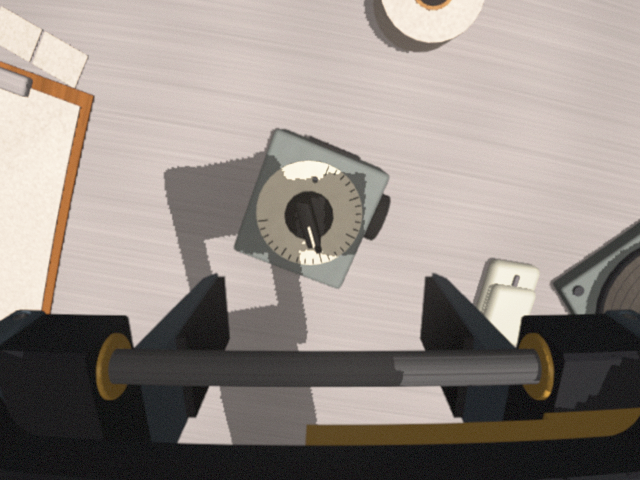

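The pointer nose aims down the image to about (318,250), with the knob centre near (309,214). The wheel is on the right at (378,216), so the zero direction is up and slightly right, with the pin near (316,180). The travel back is about 140° anticlockwise.

```bash
python3 - <<'E'
from h import *
v=np.load('s6.npy');c=cam('wrist',dict(ee_pos=v[:3],ee_rot=v[3:]))
im=cv2.imread('pics/w6.png')
print('dial c',onplane(c,[(310.5,213)],62),'R',onplane(c,[(257,213),(364,213)],62)[:,:2])
g=cv2.cvtColor(im,cv2.COLOR_BGR2GRAY);n,L,st,ce=cv2.connectedComponentsWithStats((g<80).astype(np.uint8))
for i in range(1,n):
    if abs(ce[i]-[310,213]).max()<55 and st[i,4]>15: print(st[i],ce[i])
cv2.imwrite('pics/c6.png',cv2.resize(im[145:280,245:385],None,fx=4.4,fy=4.4,interpolation=cv2.INTER_CUBIC))
E
```

```text
dial c [[559.07589142 225.14955618  62.        ]] R [[550.75530157 272.92347808]
 [567.46302532 177.49164406]]
[ 285  192   48   61 1869] [308.91385768 216.37560193]
```

View pics/c6.png

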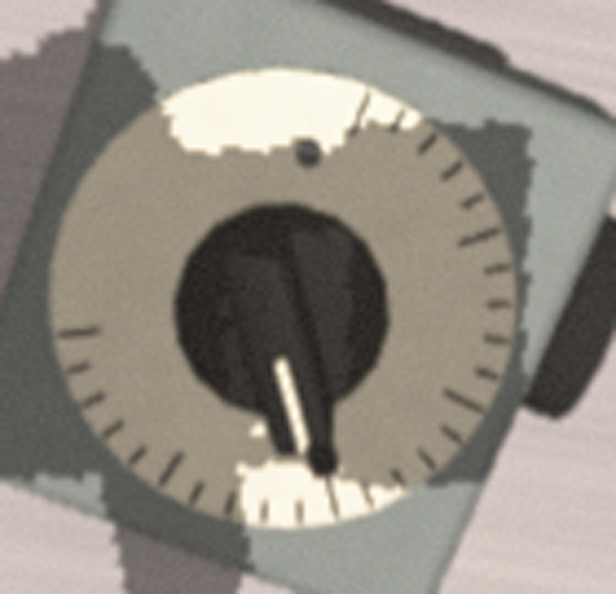

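```bash
python3 - <<'E'
from h import *
v=np.load('s6.npy');c=cam('wrist',dict(ee_pos=v[:3],ee_rot=v[3:]))
f=lambda x,y,z:onplane(c,[(x/4.4+245-.4,y/4.4+145-.4)],z)[0,:2].round(1)
print('dial',f(284,298,62),'disc',f(281,306,70))
a,b=f(281,362,96),f(302,448,96);d=b-a;print('line',a,b,np.degrees(np.arctan2(d[1],d[0])),'nose',f(322,462,68))
print('zero tick',f(365,95,62),'pin',f(307,152,71))
E
```

```text
dial [559.5 226.5] disc [559.5 226.8]
line [554.8 225. ] [538.8 218.3] -157.27850184678073 nose [527.9 213.1]
zero tick [603.  217.3] pin [591.  226.8]
```

The knob axis is at about (559.5, 226.6), with the bar along yaw 22.8° and about 146° to turn. I'm descending and gripping.

carry_out([
  [0,0,-5,2,-7,25,1],
  [0,0,-12.8,4.3,-13.5,55,1],
  [0,0,-12.8,4.3,-13.5,85,1],
  [0,0,-12.8,4.3,-13.5,115,1],
  [0,0,-12.8,4.3,-13.5,140,0.5],
  [0,0,-12.8,4.3,-13.5,158,0],
  [0,0,-12.8,4.3,-13.5,167,0],
  [0,0,-12.8,4.3,-13.5,170,0],
  [0,0,-12.8,4.3,-13.5,170,-0.4],
  [0,0,-12.8,4.3,-13.5,170,-0.6],
  [0,0,-12.8,4.3,-13.5,170,-0.8],
  [0,0,-12.8,4.3,-13.5,170,-1],
  [0,0,-12.8,4.3,-13.5,170,-1],
  [0,0,-12.8,4.3,-13.5,170,-1],
  [0,0,-12.8,4.3,-13.5,170,-1],
  [0,0,-12.8,4.3,-13.5,170,-1],
  [0,0,-12.8,4.3,-13.5,170,-1],
  [0,0,-12.8,4.3,-13.5,170,-1],
], force=15)

```text
time_s: 11.4
ee_pos: [559.5, 227.4, 77.1]
ee_rot: [180.0, -0.0, 22.9]
force: [0.1, -1.3, 1.6]
gripper_width: 11.8
gripper_force: 15.0
```

carry_out([
  [0,0,-4,0,0,0,-1],
  [0,0,-11,0,0,0,-1],
  [0,0,-18,0,0,0,-1],
  [0,0,-25,0,0,0,-1],
  [0,0,-32,0,0,0,-1],
  [0,0,-39,0,0,0,-1],
  [0,0,-46,0,0,0,-1],
  [0,0,-53,0,0,0,-1],
  [0,0,-60,0,0,0,-1],
  [0,0,-67,0,0,0,-1],
  [0,0,-74,0,0,0,-1],
  [0,0,-81,0,0,0,-1],
  [0,0,-88,0,0,0,-1],
  [0,0,-95,0,0,0,-1],
  [0,0,-102,0,0,0,-1],
  [0,0,-109,0,0,0,-1],
  [0,0,-116,0,0,0,-1],
  [0,0,-123,0,0,0,-1],
  [0,0,-127,0,0,0,-1],
  [0,0,-127,0,0,0,-1],
])

```text
time_s: 13.4
ee_pos: [558.6, 227.5, 77.1]
ee_rot: [-179.9, -0.1, 149.8]
force: [-2.3, -1.3, 5.3]
gripper_width: 12.1
gripper_force: 15.0
```

```bash
python3 - <<'E'
from h import *
s=state();print(s['ee_rot'],s['torque'],s['qpos'])
E
```

```text
[-1.79937513e+02 -8.25980170e-02  1.49848867e+02] [-0.24312146  0.63309761  0.03026645] [ 2.10510196e+01  2.73032661e+01  9.65792346e+01  3.03444236e-02
  5.62179567e+01 -3.88147866e+01]
```

carry_out([
  [0,0,-3,0,0,0,-1],
  [0,0,-6,0,0,0,-1],
  [0,0,-9,0,0,0,-1],
  [0,0,-12,0,0,0,-1],
  [0,0,-15,0,0,0,-1],
  [0,0,-17,0,0,0,-1],
  [0,0,-18,0,0,0,-1],
  [0,0,-19,0,0,0,-1],
  [0,0,-19,0,0,0,-1],
  [0,0,-19,0,0,0,-1],
])

```text
time_s: 14.4
ee_pos: [558.5, 227.3, 77.1]
ee_rot: [-180.0, -0.1, 168.7]
force: [-3.0, -1.1, 5.3]
gripper_width: 12.1
gripper_force: 15.0
```

```bash
python3 - <<'E'
from h import *
s=state();print(s['ee_rot'],s['torque'],s['qpos'],s['effort'])
E
```

```text
[-1.79967470e+02 -1.13142086e-01  1.68675959e+02] [-0.39161686  0.63943701 -0.43597995] [ 2.10345899e+01  2.73025828e+01  9.65827056e+01  3.97917087e-02
  5.62277014e+01 -5.76635542e+01] [  0.68626245 -43.08828592 -20.37086606  -0.05430615  -1.23940933
  -0.40753034]
```

The moment about z jumped from 0.03 to -0.44 N m, so the pointer is against the stop. I'll nudge slightly, release and lift.

carry_out([
  [0,0,-1,0,0,0,-1],
  [0,0,-1,0,0,0,-1],
  [0,0,-1,0,0,0,-0.6],
  [0,0,-1,0,0,0,0],
  [0,0,-1,0,0,0,0],
  [0,0,-1,0,0,0,0],
  [0,0,-1,0,0,0,0],
  [0,0,-1,0,0,-20,0],
  [0,0,-1,0,0,-50,0],
  [0,0,-1,0,0,-85,0.5],
  [0,0,-1,0,0,-120,1],
  [0,0,-1,0,0,-150,1],
  [0,0,-1,0,0,-170,1],
  [0,0,-1,0,0,-170,1],
  [0,0,-1,0,0,-170,1],
  [0,0,-1,0,0,-170,1],
])

```text
time_s: 16.0
ee_pos: [558.6, 227.3, 245.1]
ee_rot: [-179.9, -0.2, 169.9]
force: [-0.1, -0.9, -0.3]
gripper_width: 90.8
gripper_force: 0.0
```

```bash
python3 - <<'E'
from h import *
s=state();print(s['ee_pos'],s['ee_rot']);im=grab_frame('wrist')
a=im[100:300,220:420,::-1];b=grab_frame('scene')[190:290,130:330,::-1]
a=cv2.resize(a,(560,560));b=cv2.resize(b,None,fx=1.2,fy=1.2);o=np.zeros((560,800,3),np.uint8);o[:,:560]=a;o[:120,560:800]=b
cv2.imwrite('pics/c7.png',o)
E
```

```text
[558.64108059 227.28001207 245.05810147] [-1.79907352e+02 -1.62888026e-01  1.69864213e+02]
```

View pics/c7.png

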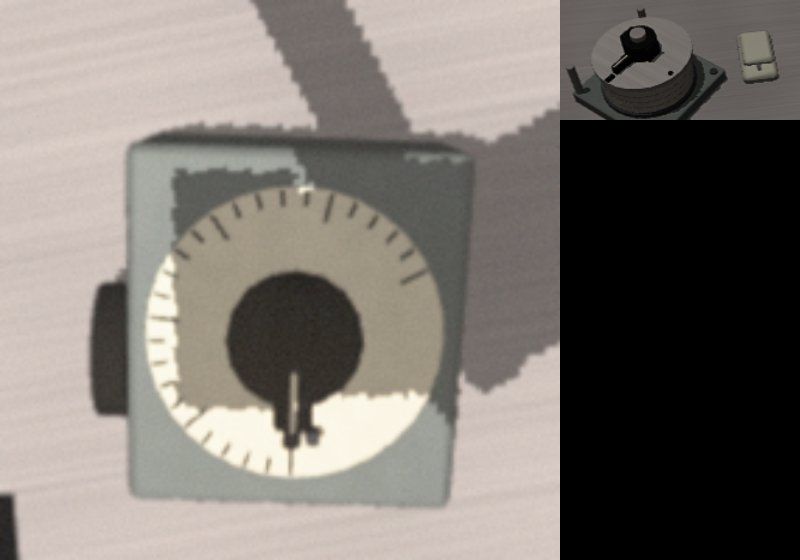

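The pointer nose at (291,440) rests against the pin at (313,436) and lines up with the zero tick at (291,462). The collar lug still points at the bar, and nothing else has moved. Handing in.

```bash
python3 -c "
from workcell import workorder
print(workorder.job_done())"
```

```text
the job is handed in; nothing more can be done
None
```

The job is handed in: the collar's lug points at the locked mark, the counter knob is back against its zero stop, and I saw no sign that the mouse, scanner or spare roll had moved; no verdict came back.

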